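# Hold the dust trap's flap open with its lever

## Robot

A 6-joint arm with a two-finger parallel gripper is mounted at the origin on the work surface. World frame = base frame: x ahead of the robot, y to its left, z up, the work surface at z = 0. Lengths are in m, angles in rad, forces in N, time in s.
With the tool pointing down it reaches from about 0.275 to 0.825 m from the base axis. Payload 4.9 kg.
Tool frame: the origin (TCP) lies midway between the tips of the shut fingers; the grasp point (between the pads) lies 19 mm behind it (grip_point_offset is the distance from the TCP to the grasp point, in m); z points along the fingers, x is the direction in which the jaws open and shut, and the axes are right-handed (so a half turn about z gives the same grasp; the last joint's range is limited). The gripper opens to 85 mm and grips with 20 to 120 N. Pads are 22 mm wide; open, the fingers measure 114 mm over their backs; the gripper's body (76 mm by 85 mm) begins 54 mm behind the grasp point. The pads swing forward as they close: fully open they stand 13 mm farther back than shut.
Start: joints at [-1.48, 0.326, -0.193, 1.052, 0, 1.437], TCP at [0.123, -0.536, 0.209] pointing down, gripper open.
Joint ranges: [-2.65, 2.65], [-0.97, 1.79], [-1.3, 1.35], [-1.93, 2.1], [-1.47, 1.37], [-3.14, 3.14]. Speed limits (rad/s): [2.57, 2.57, 3.14, 3.14, 3.14, 3.14].

## Interface

Orientations are given as a rotation vector (axis times angle).
In Python, from cell import * gives the robot as it stands. Calls block until the motion is done:
- movep(position, orientation): joint-space move of the TCP to a pose.
- move_l(position, velocity=0.15, rot=None, until_force=None): straight line of the TCP; rot=None keeps the orientation; velocity is the mean speed in m/s. With until_force (N) it stops when the force on the tool has changed by that much, and returns True; else False.
- set_joints(angles): joint-space move.
- let_go() and grab(newtons=None): open the fingers fully, or close them until they stop; newtons is the grip in N (None keeps the last).
- sleep(seconds).
- ik(position, orientation): joint angles nearest the present ones, or None.
- get_state(): the state.
- grab_frame(name): name is "side" or "top"; returns a dict with "img" (400x640x3 uint8, red, green, blue), "fx", "fy", "cx", "cy" (pixels), "cam_to_world" (4x4, takes a point from camera to world coordinates). Camera axes: x right, y down, z forward; pixel columns grow to the right and rows downward; lengths in m; the calibration is good to about 2 mm. A picture is of the moment at which its call begins. There is no depth.
A pose or a line that the arm cannot do raises MotionError and nothing moves.
- sign_off(): hands the job in, once; it reports no verdict.
Trained networks look in the newest picture that a camera, given by its name, has taken for a name from the list of things; names that differ only in an ending like _2 or _b are one class to them, and where a whole thing is asked for, a point or a joint stands for the part that bears it (a point fixed in the world has none). Each returns a list of dicts, best first, with "score" (0 to 1); they miss things now and then, are a little off and sometimes report something else, mostly with a low value. They report only what shows in the picture. A call takes as long as a camera call.
- spot_in(camera, name): "centre" ([column, row] in pixels, amid what is visible of it).
- silhouettes(camera, name): "mask" (400x640 bool, what is visible of it) and "centre" ([column, row] in pixels, amid what is visible of it).
- tip_of(camera, name): "centre" ([column, row] in pixels: a listed point, or the origin of a listed thing).
The state is a dict: "clock": time; "q": joint angles; "joint_velocities": joint speeds; "tau": joint torques, N m; "position": TCP position; "eef_rot": TCP orientation; "contact_force": force on the tool from outside, world axes, zero at the start; "wrist_torque": the same for the moment, N m; "finger_gap": opening from 0.0 (shut) to 1.0 (fully open).
Only numpy, scipy, OpenCV 4.12 (cv2) and the standard library are available. Lean on these libraries where they do the work, as an engineer would, in place of code of your own. Each camera call takes 0.05 s, during which the arm holds its last target. There are 200 camera calls.

## Task

Open the polishing bench's dust trap: push the upright pin of the swing stop with a fingertip so that the stop turns all the way out from under the lever, then press the pedal at the lever's long end fully down so that its short end raises the heavy steel flap, and finish while holding the pedal down with the flap open. Raise the flap only by the lever, never touching it, and leave the bottle, grinding wheel and workpiece where they are.

Things in the scene. Friction and masses are not known exactly. Their poses are not given: they have to be found in the camera images.
- trap: the fixed dust trap: a 380 x 180 mm base plate with a grey box (79 mm high) under a flap at its +x end and a pivoted lever running out to -x. Origin on the bench under the lever's pivot (pivot 70 mm up); x runs from pedal to box: pedal at x = -220 mm, box at 50 to 206 mm; z up. Placed at varying yaw, pedal to the robot's right, the stop's pin (trap's +y) on the robot's side of the lever
- lever (a joint): angle of the lever, rad: 0 at rest (pedal up), 0.45 with the pedal fully down on its limit. A steel bar 24 mm wide, 12 mm thick; at rest the long arm rises 0.28 rad towards the pedal. The flap's weight brings it back up when let go; holding it down takes about 2 to 9 N at the pedal. With the swing stop under it, it cannot pass about 0.1
- pedal_top (a point): centre of the upper face of the pedal, a square steel plate 56 x 56 mm, 8 mm thick, on the long end of the lever and tipped with it: about 143 mm above the bench at rest, 41 mm when fully down; it moves on an arc about the pivot, 230 mm in radius, nearly straight down
- flap (a joint): angle of the flap, rad: 0 shut, about 0.48 when the lever is fully down. A hinged steel plate on top of the box, 140 x 170 x 10 mm, 1.3 to 2.4 kg; its hinge is at the far end from the pedal, 85 mm up, and its edge towards the pedal is the one that rises
- flap_edge (a point): middle of the flap's free edge, on the lever's side
- stop (a joint): angle of the swing stop, rad: at 0 to 0.3 (start) its inner end lies under the lever and blocks it; from 1.2 it is clear; 1.45 is its limit, all the way out. A dark flat bar, 120 x 18 x 16 mm, turning level about a vertical post half-way along it; it stays where it is left, about 1 N at the pin moves it
- stop_pin (a point): centre of the top of the steel pin upright on the swing stop's outer end: 16 mm diameter, free for 46 mm above the bar (bar top 92 mm, pin top 138 mm above the bench). It goes round the post at 55 mm radius, clockwise from above as the angle grows: from pointing along the trap's +y at 0 to nearly along the trap's +x (towards the box) at 1.45
- stop_post (a point): point on the vertical turning axis of the swing stop, 84 mm above the bench, beside the lever at 120 mm from its pivot and 50 mm from its centre line
- bottle_mid (a point): centre of the standing amber bottle, 56 mm diameter, 130 mm high: a bystander
- wheel_mid (a point): centre of the flat-lying grinding wheel, 100 mm diameter, 22 mm thick: a bystander
- workpiece_mid (a point): centre of the loose aluminium workpiece, 90 x 50 x 25 mm, lying flat: a bystander

How it is judged:
On the way, in this order (a step that is already met when the one before it is completed fails the run):
1. the swing stop is turned out from under the lever (angle over 1.2) while the lever is still up (value of joint stop above 1.2 rad and value of joint lever below 0.1 rad), for 0.2 s.
2. the fingers have pressed the pedal down (lever angle over 0.4) and the flap is up (over 0.38) (value of joint lever above 0.4 rad and value of joint flap above 0.38 rad and contact force between the fingers and lever_c3 above 1 N), for 0.3 s.
At the end, for the whole second after the job is handed in: the fingers hold the pedal down with over 1 N, lever angle over 0.4 rad of 0.45, flap raised over 0.38 rad, swing stop clear at over 1.2 rad (all of step 2 and value of joint stop above 1.2 rad); the arm keeps its last pose, push and grip.
It fails at once if the robot touches the flap (contact force between any of the fingers, the arm and flap above 0.5 N).
It fails at once if a bystander (bottle, grinding wheel, workpiece) is moved by over 20 mm or lifted (distance of any of bottle_mid, wheel_mid, workpiece_mid from where it was at the start of the episode above 0.02 m).
It also fails if it takes over 45 s, if anything falls off the work surface, if the arm or the gripper's body presses on something with over 40 N, if the wrist force passes 120 N, or if a joint passes its speed limit or range.

## Working session

There is one attempt and no reset: what is moved stays moved. The work goes in short steps, each a Python script; the robot and the scene stay as the last script left them, time stands still between calls to the robot, and variables do not carry over. Pictures are saved under pics/ and viewed, about 8 in all and at most 12, crops included, and the job is handed in when it is done.

```bash
mkdir -p pics; ls; cat > h.py <<'E'
from cell import *
import numpy as np, cv2
def proj(f,P):
    T=np.linalg.inv(f["cam_to_world"]); p=T[:3,:3]@np.asarray(P,float)+T[:3,3]
    return np.array([f["fx"]*p[0]/p[2]+f["cx"], f["fy"]*p[1]/p[2]+f["cy"]])
def ray(f,uv):
    M=np.array(f["cam_to_world"]); d=M[:3,:3]@np.array([(uv[0]-f["cx"])/f["fx"],(uv[1]-f["cy"])/f["fy"],1]); return M[:3,3],d
def atz(f,uv,z):
    o,d=ray(f,uv); return o+d*(z-o[2])/d[2]
E
python3 - <<'E'
from h import *
F={}
for c in("top","side"):
    F[c]=grab_frame(c); cv2.imwrite(f"pics/{c}0.png",F[c]["img"][:,:,::-1]); print(c,np.round(F[c]["cam_to_world"],3)[:3].tolist(),F[c]["fx"])
Z=dict(pedal_top=.143,stop_pin=.138,stop_post=.084,flap_edge=.09,trap=0,bottle_mid=.065,wheel_mid=.011,workpiece_mid=.0125)
for n,z in Z.items():
    for c in F:
        for d in tip_of(c,n)[:2]: print(n,c,np.round(d["score"],2),np.round(d["centre"]),np.round(atz(F[c],d["centre"],z),3))
print(get_state()["clock"])
E
```

```text
pics
top [[0.027, -0.997, 0.077, 0.52], [-1.0, -0.027, 0.005, 0.035], [-0.003, -0.077, -0.997, 1.128]] 435.73475903933695
side [[0.776, -0.383, 0.5, 0.22], [-0.63, -0.445, 0.637, -0.448], [-0.022, -0.809, -0.587, 0.558]] 380.22139895975835
pedal_top top 0.57 [384. 210.] [ 0.571 -0.104  0.143]
pedal_top top 0.25 [335. 224.] [0.536 0.004 0.143]
pedal_top side 0.69 [351. 224.] [ 0.562 -0.103  0.143]
stop_pin top 0.61 [332. 247.] [0.483 0.011 0.138]
stop_pin side 0.86 [271. 211.] [0.481 0.017 0.138]
stop_pin side 0.31 [222. 227.] [0.395 0.035 0.138]
stop_post top 0.93 [338. 222.] [ 0.54  -0.004  0.084]
stop_post top 0.34 [258. 256.] [0.454 0.183 0.084]
stop_post side 0.79 [304. 224.] [0.541 0.003 0.084]
flap_edge top 0.6 [270. 185.] [0.624 0.162 0.09 ]
flap_edge side 0.57 [292. 174.] [0.621 0.151 0.09 ]
trap top 0.81 [294. 191.] [0.619 0.109 0.   ]
trap side 0.87 [301. 218.] [0.607 0.106 0.   ]
bottle_mid top 0.57 [290. 131.] [0.764 0.12  0.065]
bottle_mid side 0.82 [348. 169.] [0.757 0.112 0.065]
wheel_mid top 0.88 [383. 158.] [ 0.71  -0.12   0.011]
wheel_mid side 0.62 [410. 249.] [ 0.706 -0.129  0.011]
workpiece_mid top 0.62 [259. 261.] [0.438 0.191 0.012]
workpiece_mid top 0.44 [294. 136.] [0.761 0.115 0.012]
workpiece_mid side 0.86 [219. 223.] [0.448 0.197 0.012]
0.9
```

View pics/top0.png

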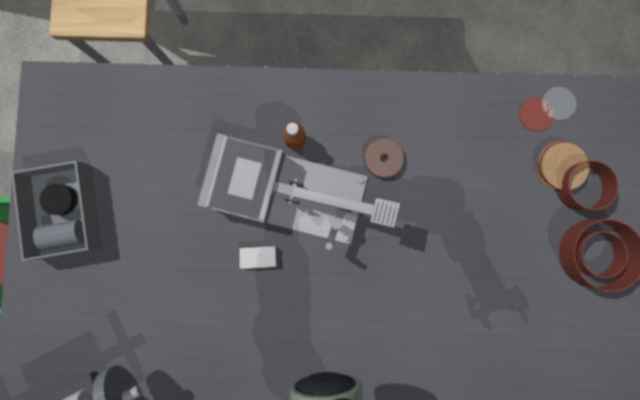

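View pics/side0.png

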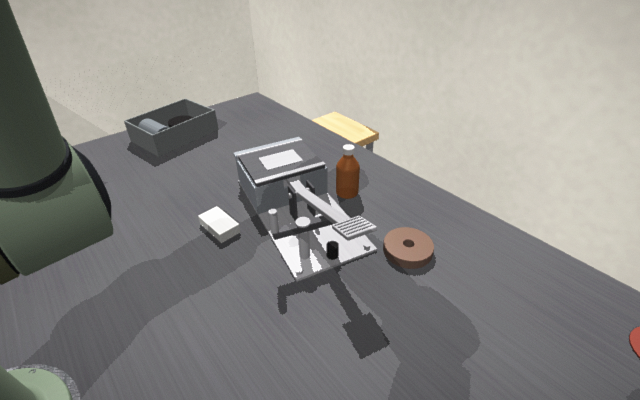

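The views agree: pedal at top (386,212) / side (354,227), pin at top (330,246) / side (272,212), and the wheel and bottle lie on the far side of the lever. Next I fit the trap frame and plan the arc.

```bash
cat >> h.py <<'E'
from scipy.optimize import least_squares
from scipy.spatial.transform import Rotation as R
def W(p,x,y):
    c,s=np.cos(p[2]),np.sin(p[2]); return np.array([p[0]+c*x-s*y,p[1]+s*x+c*y])
def rot(p,a,sgn=1):   # tool down, tool y along push tangent at stop angle a
    th=p[2]-a; y=sgn*np.array([np.cos(th),np.sin(th),0]); z=np.array([0,0,-1.])
    return R.from_matrix(np.c_[np.cross(y,z),y,z]).as_rotvec()
def fpos(p,a,d,z):    # finger centre d behind the pin along the tangent
    return np.r_[W(p,-.12+.055*np.sin(a)-d*np.cos(a), .05+.055*np.cos(a)+d*np.sin(a)),z]
E
python3 - <<'E'
from h import *
obs=[]
F={c:grab_frame(c) for c in("top","side")}
for n in("pedal_top","stop_pin","stop_post","flap_edge","trap"):
    for c in F:
        L=tip_of(c,n)
        if L: obs.append((n,c,L[0]["centre"]))
def P(q,n):
    a=q[3]
    xyz=dict(pedal_top=(-.218,0,.143),stop_pin=(-.12+.055*np.sin(a),.05+.055*np.cos(a),.138),stop_post=(-.12,.05,.084),trap=(0,0,0),flap_edge=(q[4],0,.09))[n]
    return np.r_[W(q,*xyz[:2]),xyz[2]]
fun=lambda q:np.concatenate([proj(F[c],P(q,n))-uv for n,c,uv in obs])
s=least_squares(fun,[.613,.108,1.356,.1,.05],loss="soft_l1")
print(np.round(s.x,4)); r=fun(s.x).reshape(-1,2)
for o,e in zip(obs,r): print(o[0],o[1],np.round(e,1))
np.save("p.npy",s.x); p=s.x
for sg in(1,-1):
    for a in(p[3],.8,1.5):
        q=ik(fpos(p,a,.02,.108),rot(p,a,sg)); print(sg,a,None if q is None else np.round(q,2))
    q=ik(np.r_[W(p,-.228,0),.035],rot(p,1.5,sg)); print(q)
E
```

```text
[ 0.6109  0.1069  1.3525 -0.0728  0.0534]
pedal_top top [0.8 0.7]
pedal_top side [ 1.3 -0.6]
stop_pin top [-0.2  0.1]
stop_pin side [ 4.1 -0.5]
stop_post top [-1.   2.2]
stop_post side [-2.   2.1]
flap_edge top [0.4 0.1]
flap_edge side [ 0.1 -1.5]
trap top [-1.1  3.6]
trap side [ 1.9 -1.6]
1 -0.07280677567551277 [-0.18  0.3  -0.52  0.75  0.   -1.6 ]
1 0.8 [-0.08  0.32 -0.49  0.76  0.   -0.63]
1 1.5 [-0.03  0.38 -0.4   0.8  -0.    0.12]
[-3.31878972e-01  5.38461986e-01 -3.50909018e-01  6.81425322e-01
 -4.44089210e-16 -1.84398896e-01]
-1 -0.07280677567551277 [-0.18  0.3  -0.52  0.75 -0.    1.54]
-1 0.8 [-0.08  0.32 -0.49  0.76  0.    2.51]
-1 1.5 [-0.03  0.38 -0.4   0.8  -0.   -3.02]
[-3.31878972e-01  5.38461986e-01 -3.50909018e-01  6.81425322e-01
 -4.44089210e-16  2.95719376e+00]
```

```bash
python3 - <<'E'
from h import *
p=np.load("p.npy"); 
grab(20)
s=get_state(); move_l(np.r_[s["position"][:2],.27],velocity=.2)
movep(fpos(p,0,.045,.25),rot(p,0))
move_l(fpos(p,0,.045,.106),velocity=.2)
s=get_state(); print(s["clock"],np.round(s["position"],3),np.round(s["contact_force"],1))
for c in("top","side"):
    f=grab_frame(c); u=proj(f,np.r_[W(p,-.14,.07),.12]).astype(int)
    cr=f["img"][max(0,u[1]-60):u[1]+60,max(0,u[0]-80):u[0]+80,::-1]
    cv2.imwrite(f"pics/{c}1.png",cv2.resize(cr,None,fx=4,fy=4)); print(c,u)
E
python3 -c "
import cv2;a=cv2.imread('pics/top1.png');b=cv2.imread('pics/side1.png')
h=min(len(a),len(b));cv2.imwrite('pics/m1.png',cv2.resize(cv2.hconcat([a[:h],b[:h]]),(800,300)))"
```

```text
6.1417 [ 0.473 -0.032  0.107] [-0.4  1.5  0.5]
top [343 234]
side [296 220]
```

View pics/m1.png

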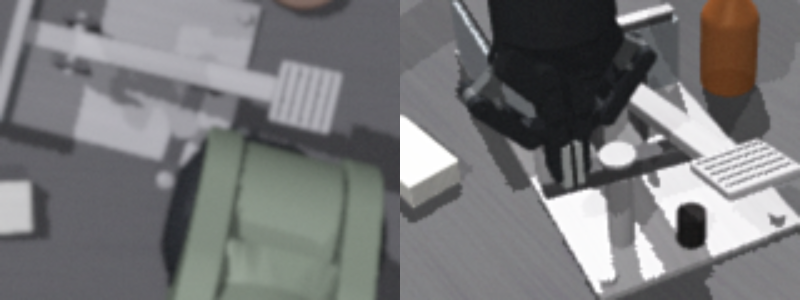

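Crop: the shut fingertips stand behind (−x of) the pin, above the bar and clear of the lever and post. I'll push round the arc now.

```bash
python3 - <<'E'
from h import *
p=np.load("p.npy")
f0=None
for a in [0,.2,.4,.6,.8,1.0,1.2,1.35]:
    move_l(fpos(p,a,.018,.106),velocity=.06,rot=rot(p,a))
    s=get_state(); print(a,round(s["clock"],1),np.round(s["contact_force"],1),np.round(s["position"]-fpos(p,a,.018,.106),3))
for a in [1.45,1.55]:
    hit=move_l(fpos(p,a,.018,.106),velocity=.03,rot=rot(p,1.45),until_force=8)
    s=get_state(); print(a,hit,round(s["clock"],1),np.round(s["contact_force"],1),np.round(s["position"]-fpos(p,a,.018,.106),3))
    if hit: break
sleep(.3)
E
```

```text
0 6.8 [-0.3 -0.4  0.2] [-0.  0. -0.]
0.2 7.2 [-0.   0.3 -0.5] [-0. -0. -0.]
0.4 7.5 [ 0.1  1.2 -0.3] [-0. -0. -0.]
0.6 7.9 [ 1.  -0.1 -0.3] [ 0. -0. -0.]
0.8 8.2 [ 0.4 -0.3 -0.1] [-0. -0. -0.]
1.0 8.6 [ 0.7  0.3 -0.7] [-0. -0. -0.]
1.2 8.9 [-0.2  0.2  0.5] [-0. -0. -0.]
1.35 9.2 [ 0.3 -0.1 -0.5] [-0. -0. -0.]
1.45 False 9.6 [-0.2  0.6 -0.2] [-0. -0. -0.]
1.55 True 9.8 [-0.   0.4 -0.2] [-0.006 -0.001 -0.001]
```

```bash
python3 - <<'E'
from h import *
p=np.load("p.npy")
s=get_state(); P=s["position"]; print(np.round(s["contact_force"],1))
yv=np.r_[W(p,0,1)-W(p,0,0),0]
move_l(P+yv*.01,velocity=.1)
move_l(np.r_[(P+yv*.01)[:2],.25],velocity=.2)
movep(np.r_[W(p,-.235,.0),.22],rot(p,1.45))
F=[]
for c in("top","side"):
    f=grab_frame(c); L=tip_of(c,"stop_pin")
    for d in L[:2]:
        w=atz(f,d["centre"],.138)[:2]-W(p,-.12,.05); c_,s_=np.cos(p[2]),np.sin(p[2])
        t=np.array([c_*w[0]+s_*w[1],-s_*w[0]+c_*w[1]]); print(c,round(d["score"],2),np.round(d["centre"]),np.round(t,3),"angle",np.arctan2(t[0],t[1]))
    u=proj(f,np.r_[W(p,-.1,.05),.12]).astype(int)
    cr=f["img"][u[1]-60:u[1]+60,u[0]-80:u[0]+80,::-1]; F.append(cv2.resize(cr,(400,300)))
cv2.imwrite("pics/m2.png",cv2.hconcat(F)); print(get_state()["clock"])
E
```

```text
[-0.3 -0.   0.6]
top 0.81 [317. 222.] [0.046 0.007] angle 1.4289414913924756
side 0.9 [286. 187.] [0.06  0.005] angle 1.4835030486208396
12.2
```

View pics/m2.png

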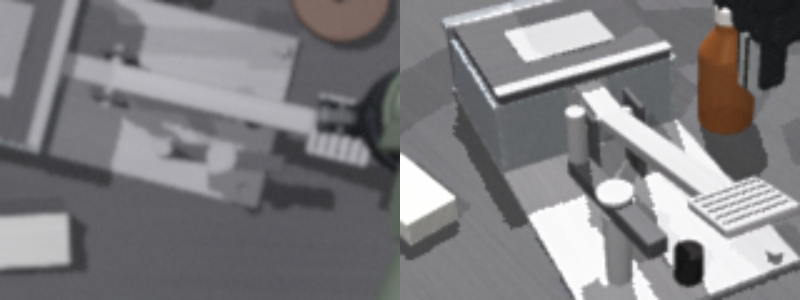

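Crop: the stop bar now lies parallel to the lever with its pin toward the box (estimates of 1.43 and 1.48 rad), and the pedal is free. Pressing.

```bash
python3 - <<'E'
from h import *
p=np.load("p.npy")
move_l(np.r_[W(p,-.222,0),.160],velocity=.1)
hit=move_l(np.r_[W(p,-.222,0),.125],velocity=.03,until_force=2); s=get_state(); print(hit,s["clock"],np.round(s["position"],3),np.round(s["contact_force"],1))
for x,z in [(-.229,.10),(-.231,.07),(-.229,.045)]:
    move_l(np.r_[W(p,x,0),z],velocity=.05); s=get_state(); print(round(s["clock"],1),np.round(s["position"],3),np.round(s["contact_force"],1))
hit=move_l(np.r_[W(p,-.228,0),.034],velocity=.02,until_force=12)
sleep(.5); s=get_state(); print(hit,s["clock"],np.round(s["position"],3),np.round(s["contact_force"],1))
F=[]
for c in("top","side"):
    f=grab_frame(c); u=proj(f,np.r_[W(p,-.05,0),.1]).astype(int)
    F.append(cv2.resize(f["img"][u[1]-75:u[1]+75,u[0]-100:u[0]+100,::-1],(400,300)))
cv2.imwrite("pics/m3.png",cv2.hconcat(F))
E
```

```text
False 14.2833 [ 0.563 -0.11   0.125] [ 0.6 -1.5  0.8]
14.9 [ 0.562 -0.117  0.101] [-1.   0.9  5.5]
15.7 [ 0.561 -0.12   0.071] [-1.2 -2.4  5.2]
16.4 [ 0.562 -0.118  0.045] [ 0.8 -4.1  3.7]
False 17.55 [ 0.562 -0.117  0.034] [ 0.1 -5.1  4.9]
```

View pics/m3.png

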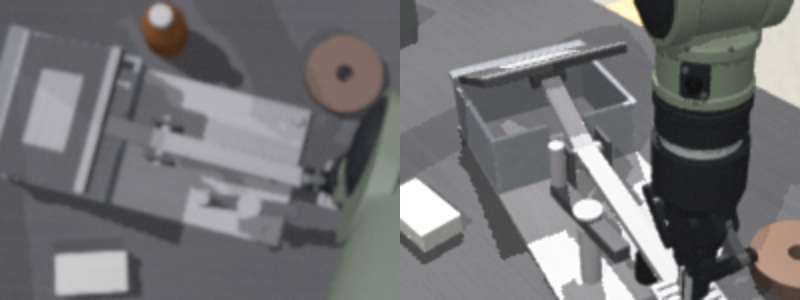

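The flap is up, but the contact force is only 5 N with a sideways part. I'll look closer at the pedal contact.

```bash
python3 - <<'E'
from h import *
p=np.load("p.npy")
f=grab_frame("side"); u=proj(f,np.r_[W(p,-.2,0),.06]).astype(int); print(u)
print([(n,np.round(proj(f,np.r_[W(p,*x),z]))) for n,x,z in(("tcp",(-.228,0),.034),("pedal",(-.228,0),.041))])
for d in tip_of("side","pedal_top")[:2]: print(d["score"],d["centre"])
r0,c0=u[1]-60,u[0]-70; print("origin",c0,r0)
A=cv2.resize(f["img"][r0:r0+105,c0:c0+140,::-1],(800,600),interpolation=cv2.INTER_CUBIC)
cv2.imwrite("pics/m4.png",A)
E
```

```text
[346 252]
[('tcp', array([354., 273.])), ('pedal', array([354., 270.]))]
0.98 [352.3, 262.0]
0.3 [304.7, 221.6]
origin 276 192
```

View pics/m4.png

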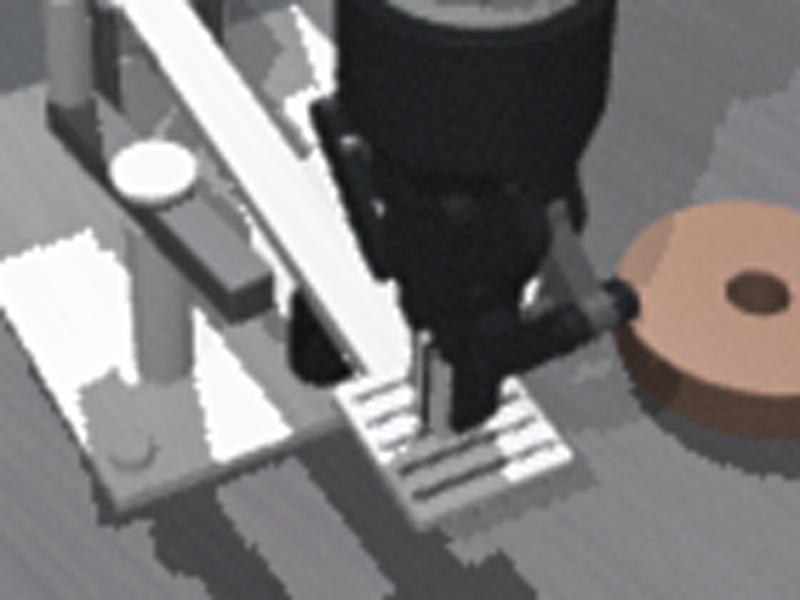

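The fingertips sit mid-pedal (tip at about pixel (353,267)) and clear of the wheel. The pedal may not be on its limit yet, so I press on until the force rises.

```bash
python3 - <<'E'
from h import *
p=np.load("p.npy")
for z in(.031,.028,.025,.022,.019,.016):
    hit=move_l(np.r_[W(p,-.228,0),z],velocity=.02,until_force=12); s=get_state()
    print(hit,round(s["clock"],1),np.round(s["position"],4),np.round(s["contact_force"],1))
    if hit or s["contact_force"][2]>15: break
sleep(.5); s=get_state(); print(np.round(s["position"],4),np.round(s["contact_force"],1))
F=[]
for c in("top","side"):
    f=grab_frame(c); u=proj(f,np.r_[W(p,-.05,0),.1]).astype(int)
    F.append(cv2.resize(f["img"][u[1]-75:u[1]+75,u[0]-100:u[0]+100,::-1],(400,300)))
cv2.imwrite("pics/m5.png",cv2.hconcat(F))
E
```

```text
False 18.1 [ 0.5621 -0.1161  0.0313] [ 0.5 -4.1  5.4]
False 18.4 [ 0.562  -0.1157  0.0282] [ 1.5 -2.8  3.7]
False 18.6 [ 0.562  -0.1154  0.0252] [ 2.1 -3.2  3.2]
False 18.9 [ 0.5618 -0.1151  0.0221] [ 3.3 -1.4  3.6]
False 19.2 [ 0.562  -0.1149  0.0197] [1.7 0.5 9.5]
True 19.5 [ 0.5622 -0.115   0.0196] [-2.6 -0.4 11.4]
[ 0.5622 -0.1149  0.0196] [-3.4  0.5 11.6]
```

View pics/m5.png

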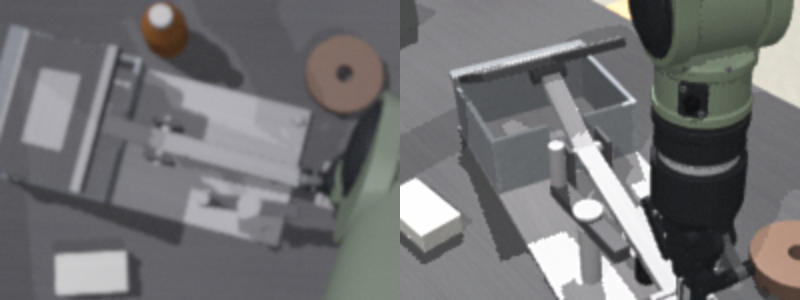

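```bash
python3 - <<'E'
from h import *
p=np.load("p.npy"); s=get_state(); print("gap",s["finger_gap"],s["clock"],np.round(s["contact_force"],1))
f=grab_frame("side")
M=silhouettes("side","flap")
for n in("pedal_top","flap_edge","stop_pin"):
    for d in tip_of("side",n)[:1]: print(n,round(d["score"],2),np.round(d["centre"],1))
hx=p[4]+.14
for lv in(.30,.35,.4,.45):
    b=.323-lv; print("pedal",lv,np.round(proj(f,np.r_[W(p,-.23*np.cos(b),0),.07+.23*np.sin(b)]),1))
for fl in(.3,.38,.43,.48): print("edge",fl,np.round(proj(f,np.r_[W(p,hx-.14*np.cos(fl),0),.09+.14*np.sin(fl)]),1))
A=f["img"][190:320,270:440,::-1]; cv2.imwrite("pics/m6.png",cv2.resize(A,(784,600),interpolation=cv2.INTER_CUBIC))
E
```

```text
gap -0.002290942072057116 20.0583 [-3.6  0.9 10.3]
pedal_top 0.77 [355.1 268.9]
flap_edge 0.8 [288.4 147.4]
stop_pin 0.88 [287.1 191.5]
pedal 0.3 [355.1 257.4]
pedal 0.35 [354.8 262. ]
pedal 0.4 [354.4 266.3]
pedal 0.45 [353.8 270.3]
edge 0.3 [288.  155.5]
edge 0.38 [287.  150.6]
edge 0.43 [286.3 147.5]
edge 0.48 [285.6 144.4]
```

View pics/m6.png

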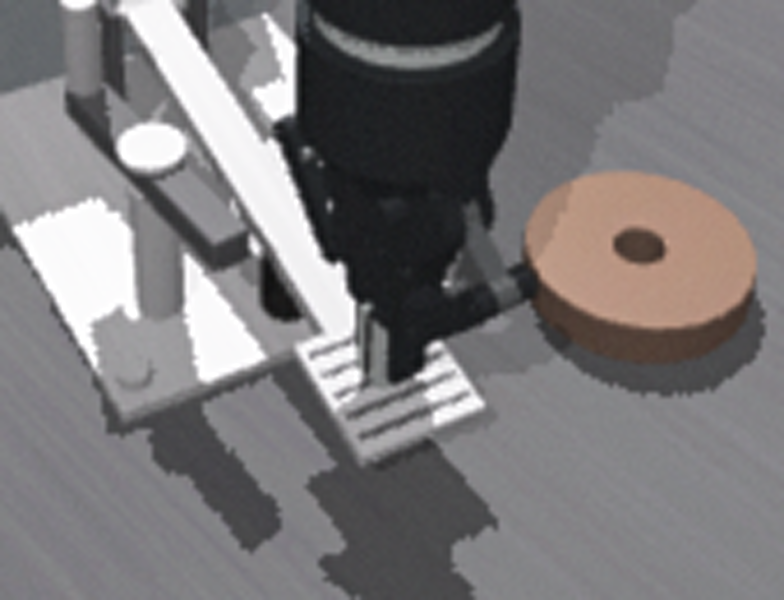

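Crop: the plate's centre is at about (355,271.6), which matches lever 0.45. The lever rests on its black bumper, the flap edge reads about 0.43 rad, the wheel's hole is still near (408,243), and the push is a steady 10 N or so. Handing in.

```bash
python3 -c "
from h import *
sign_off(); s=get_state(); print(s['clock'],s['contact_force'])"
```

```text
the job is handed in; nothing more can be done
the job is handed in; nothing more can be done
```

I turned the swing stop out with the shut fingertips, pressed the pedal down to its limit, and handed the job in while holding it there. It was at about 20 s of the 45 s allowed. No verdict is reported.

**Last checks before hand-in:**
- **Stop:** just after the push it read about 1.43 rad (top camera) and 1.48 rad (side camera). It looked unchanged at the end.
- **Lever:** about 0.43 to 0.45 rad, judged from the pedal in the side picture. The upward force rose to about 10–11 N at the last step, which fits the lever sitting on its limit.
- **Flap:** about 0.43 rad, against the 0.38 needed. It was raised only by the lever, and the arm did not go near it.
- **Bystanders:** the wheel is where it started in the side picture. The bottle and workpiece looked unmoved in the top and side pictures, but I did not measure them.

**What disagreed:**
- **Tip height:** the fingertips reached the pedal about 20 mm lower in TCP height than the given pedal heights imply. The TCP read 0.020 m at the limit, against 0.041 m for the pedal top. I did not find out why, so I pressed until the force rose instead of stopping at a height.
- **Sideways force:** my first stop, at TCP height 0.034 m, was not fully down and had about 5 N sideways. That was nearly gone at the limit, with about 3.5 N in another direction.

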